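# Rock the angle gauge on a sprung stud block to its mark and hold

## Robot

A 6-joint arm with a two-finger parallel gripper is mounted at the origin on the work surface. World frame = base frame: x ahead of the robot, y to its left, z up, the work surface at z = 0. Lengths are in m, angles in rad, forces in N, time in s.
With the tool pointing down it reaches from about 0.3 to 0.775 m from the base axis. Payload 14.6 kg.
Tool frame: the origin (TCP) lies between the finger pads; the fingertips stand ctrl.tip_extent ahead of it and the grasp point (between the pads) lies 3 mm ahead of it (ctrl.tip_extent is the distance from the TCP to the fingertips, in m); z points along the fingers, y is the line along which they close (so a half turn about z gives the same grasp; the last joint's range is limited). The gripper opens to 94 mm and grips with 3 to 60 N. Pads are 16 mm wide; open, the fingers measure 119 mm over their backs; the gripper's body (75 mm by 177 mm) begins 78 mm behind the grasp point.
Start: joints at [-1.312, 0.3, 1.521, -0, 1.321, -0.067], TCP at [0.176, -0.521, 0.227] pointing down, gripper open.
Joint ranges: [-3.03, 3.03], [-0.79, 2.21], [0.23, 2.52], [-1.04, 4.18], [0, 3.07], [-2.55, 2.55]. Speed limits (rad/s): [2.22, 2.22, 2.57, 3.14, 3.14, 3.14].

## Interface

Orientations are given as [roll, pitch, yaw] about the fixed x, y, z axes, in that order (R = Rz(yaw) Ry(pitch) Rx(roll)).
In Python, from station import ctrl, eyes gives the robot as it stands. The module is installed in compiled form; this text tells all that it offers.
- The arm moves only by the shell command python3 -m crank FILE [OPENING] [FORCE], which reads ROWS from the file FILE. ROWS is a JSON list of rows, 1 to 10 of them, each written [[dx, dy, dz], [rx, ry, rz]]: dx, dy, dz in m, then a rotation vector rx, ry, rz in rad; each row shifts and turns the commanded pose from where the row before left it, along the tool's axes as they then stand; what a row does not reach is not made up. A row lasts 1/10 s, in which the tool goes at most 0.05 m and 0.15 rad, less where a joint would pass 70% of its speed; a pose out of reach is approached as far as the arm can. OPENING is the finger opening in m, set as the command begins (- or left out keeps the last). The fingers move at their own pace and stop on an object; FORCE is the grip in N (left out, the last holds). Time passes only in rows, so rows that do not move let the fingers close. It prints the time, the measured TCP pose, the force, the opening and the grip force at its end. Input that does not fit is refused with a message, and nothing moves.
- ctrl.get_obs(): the state, without advancing time (a new reading comes with each control period).
- eyes.camera(name): name is "scene" or "side" or "wrist"; returns a dict with "pixels" (400x640x3 uint8, blue, green, red), "fx", "fy", "cx", "cy" (pixels), "extrinsics" (4x4, takes a point from camera to world coordinates). Camera axes: x right, y up, looking along -z (the intrinsics and any distortion apply to the point x, -y, -z); pixel columns grow to the right and rows downward; lengths in m; the calibration is good to about 2 mm. The wrist camera is an equidistant fisheye: a pixel r from the principal point sees the ray r / f radians off the axis. A picture is of the moment at which its call begins. There is no depth.
- ctrl.hand_in(): hands the job in; it is judged then, once.
The state is a dict: "time_s": time; "qpos": joint angles; "joint_vel": joint speeds; "tau": joint torques, N m; "ee_pos": TCP position; "eef_rot": TCP orientation; "force": force on the tool from outside, world axes, zero at the start; "moment": the same for the moment, N m; "grip_width": finger opening in m; "grip_force": force on a finger pad.
Only numpy, scipy, OpenCV 4.12 (cv2) and the standard library are available. Lean on these libraries where they do the work, as an engineer would, in place of code of your own. Each camera call takes 0.05 s, during which the arm holds its last target. There are 200 camera calls.

## Task

Pick up the angle gauge by the grip on top and lower it onto the rocking stud block, wide hole over the thick pin and narrow hole over the thin pin, until its backplate rests flush. Then rock gauge and block together until the gauge's freely swinging pointer settles on the mark tab, and finish while still gripping the gauge and holding it still like that (the block springs back if let go) so that a workmate could clamp the block. Leave the wood offcut, the plastic tub and the marker pen alone.

Things in the scene. Friction and masses are not known exactly. Their poses are not given: they have to be found in the camera images.
- gauge: Loose angle gauge, about 0.45 kg, upright. Origin: centre of its backplate's underside; x out of the dial face (+x = away from robot at yaw 0), z up. Steel backplate 50 (x) x 156 (y) x 8 mm, through holes at y = +60 (15 mm wide) and y = -60 (11 mm wide): fits one way only. Aluminium face 10 x 96 mm up to z = 95, white scale on +x side. Black top grip 40 (x) x 14 (y) mm, z = 93 to 139.
- grip (a point): Point in the middle of the gauge's black top grip, on the gauge's z axis, 118 mm above the backplate's underside; pinch across the 14 mm thickness (gauge y).
- pointer (a joint): Angle (rad) of the swinging pointer, a pendulum on the face's +x side, pivot at z = 80 mm, axis gauge x. 0: along gauge -z; positive: right-handed about gauge x, tip towards gauge +y. It hangs plumb, so rolling the gauge by +a about its x makes it read -a; it swings for about half a second after a move.
- pointer_tip (a point): Lower tip of the pointer, 50 mm from its pivot; its own z axis points from the tip up to the pivot.
- mark (a joint): Angle (rad) of the mark: same axis, zero and sign as pointer; the pointer is on the mark when both read the same. The mark is a dark steel tab 9 mm wide, 12 mm long, just outside the pointer tip's path (50 to 62 mm from the pivot), preset between 0.12 and 0.32; it stays as set.
- mark_tip (a point): Middle of the mark's inner end, 50 mm from the pivot: the point where the pointer's tip should come to rest.
- stand: Fixed stand of the rocking stud block: dark steel foot 110 (x) x 150 (y) x 10 mm, two bearing cheeks 44 mm wide (y), up to z = 60, at x = +-36. Origin: centre of its underside, on the bench; x along the axle, z up. Gauge seated the right way round: gauge x points the same way as stand x.
- axle (a point): Centre of the axle about which the block rocks, 55 mm above the bench, axle along the stand's x.
- stud (a joint): Rocking angle (rad) of the wooden stud block, right-handed about the stand's x (positive: the +y end is up), range -0.45 to 0.35. A centring spring of 2.0 N m/rad holds the empty block crooked at about 0.12; with the gauge on and let go about 0.14. It yields to a light push.
- seat (a point): Middle of the flat top (56 x 156 mm) of the wooden stud block, 12 mm above the axle in the block's frame; x along the axle, y along the block, z normal to the top. Two steel pins, 15 mm tall, upper 5 mm tapered: 12 mm thick at y = +60, 8 mm thick at y = -60. Gauge seated: its origin lies here, axes parallel.
- offcut: Bystander: loose wooden joist offcut, 70 x 220 x 45 mm.
- tub: Bystander: loose clear plastic tub, 130 x 100 x 45 mm.
- marker: Bystander: loose black marker pen, 135 mm long, 14 mm thick.
There are look-alikes about, which are no part of the job. Of the things like the stand, leave any that is pink; of the rest the larger one is meant.

How it is judged:
On the way:
1. the gauge rests flush on the stud block, over both pins (z of gauge in the frame of seat between -0.003 and 0.003 m and angle between the z axis of gauge and the z axis of seat, either way round below 0.05 rad and x of gauge in the frame of seat between -0.004 and 0.004 m and y of gauge in the frame of seat between -0.004 and 0.004 m), for 0.2 s.
At the end, for the whole second after the job is handed in: The gauge is seated flush on the stud block over both pins (within 4 mm sideways, 3 mm in height, 0.05 rad), its pointer hangs freely and still with the tip within the mark's width (4.5 mm either side), the block is still, and the gripper still grips the gauge (over 2 N) (all of step 1 and distance between pointer_tip and mark_tip below 0.0045 m and angle between pointer_tip's own z axis and vertical below 0.12 rad and velocity of joint pointer between -0.4 and 0.4 rad/s and velocity of joint stud between -0.1 and 0.1 rad/s and contact force between the fingers and gauge above 2 N); the arm keeps its last pose, push and grip.
It fails at once if a bystander (offcut, tub, marker) is moved by more than 30 mm (distance of any of offcut, tub, marker from where it was at the start of the episode above 0.03 m).
It fails at once if the gauge is tipped over (angle between gauge's own z axis and vertical above 0.7 rad).
It also fails if it takes over 48 s, if anything falls off the work surface, if the arm or the gripper's body presses on something with over 40 N, if the wrist force passes 120 N, or if a joint passes its speed limit or range.

## Working session

There is one attempt and no reset: what is moved stays moved. The work goes in short steps, Python scripts to look and compute and a shell command to move; the robot and the scene stay as the last step left them, time stands still between calls to the robot, and variables do not carry over. Pictures are saved under pics/ and viewed, at most 10 in all, crops included, and the job is handed in when it is done.

```bash
mkdir -p pics; python3 - <<'E'
from station import ctrl, eyes
import cv2,numpy as np,pickle
d={}
for n in("scene","side","wrist"):
    c=eyes.camera(n);d[n]=c
    print(n,c["fx"],c["fy"],c["cx"],c["cy"],np.round(c["extrinsics"],3).tolist(),c.keys())
pickle.dump(d,open("v0.pkl","wb"))
for n in d: cv2.imwrite(f"pics/{n}0.png",d[n]["pixels"])
print(ctrl.get_obs(),ctrl.tip_extent)
E
```

```text
scene 370.1872699599028 370.1872699599028 313.5966401508898 197.50018789422967 [[0.249, -0.811, 0.53, 1.097], [0.969, 0.208, -0.136, -0.133], [0.0, 0.547, 0.837, 0.881], [0.0, 0.0, 0.0, 1.0]] dict_keys(['pixels', 'fx', 'fy', 'cx', 'cy', 'extrinsics'])
side 483.5840380443377 483.5840380443377 318.5545773388529 201.46032725743288 [[-0.695, 0.536, -0.479, -0.077], [-0.719, -0.517, 0.465, 0.653], [0.002, 0.667, 0.745, 1.141], [0.0, 0.0, 0.0, 1.0]] dict_keys(['pixels', 'fx', 'fy', 'cx', 'cy', 'extrinsics'])
wrist 309.70691628693146 309.70691628693146 316.66369924152485 203.6708091236986 [[0.32, 0.921, 0.222, 0.241], [-0.948, 0.311, 0.075, -0.499], [-0.0, -0.235, 0.972, 0.384], [0.0, 0.0, 0.0, 1.0]] dict_keys(['pixels', 'fx', 'fy', 'cx', 'cy', 'extrinsics'])
{'time_s': 0.15, 'qpos': array([-1.31163216e+00,  3.00370621e-01,  1.52143559e+00,  2.09053538e-05,
        1.32068365e+00, -6.65968342e-02]), 'joint_vel': array([-0.00117722, -0.00116738, -0.0036484 , -0.000457  ,  0.0005221 ,
        0.00072639]), 'tau': array([ 3.00340835e-04, -5.31958258e+01, -3.52822101e+01,  7.08492938e-02,
        2.36075954e-02, -8.71154907e-05]), 'ee_pos': array([ 0.17597489, -0.52090245,  0.22700298]), 'eef_rot': array([-3.14069878e+00, -7.99126461e-05,  3.25755777e-01]), 'force': array([-0.30324761,  0.49366182, -0.24448727]), 'moment': array([-0.02492821,  0.00822809, -0.05782094]), 'grip_force': 0.0, 'grip_width': 0.09427367436424255} 0.022
```

View pics/scene0.png

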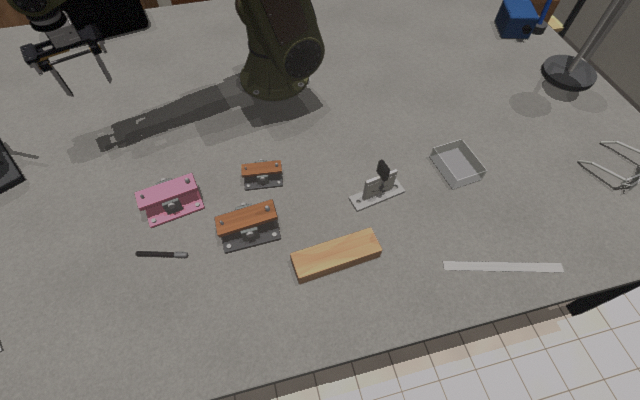

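View pics/side0.png

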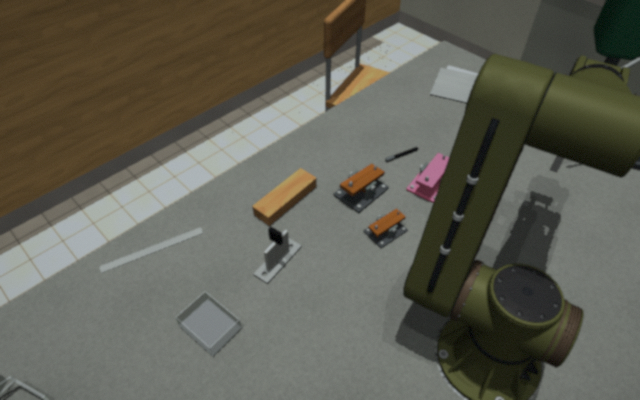

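The scene picture shows the meant stand (orange-wood, larger) around (247,225), the small one at (262,174), pink at (170,200), the gauge at (378,190), the offcut at (337,255), the tub at (458,163) and the marker at (161,254). The side view shows the stand at (361,186) and the gauge at (277,255).

```bash
cat > h.py <<'E'
import numpy as np,cv2
def ray(c,u,v,fish=False):
    x,y=(u-c["cx"])/c["fx"],(v-c["cy"])/c["fy"]
    if fish:
        r=np.hypot(x,y); s=np.sin(r)/max(r,1e-9); d=np.array([x*s,-y*s,-np.cos(r)])
    else: d=np.array([x,-y,-1.])
    E=np.array(c["extrinsics"]); d=E[:3,:3]@d
    return E[:3,3],d/np.linalg.norm(d)
def onz(c,u,v,z,fish=False):
    o,d=ray(c,u,v,fish); return o+d*(z-o[2])/d[2]
def tri(*rs):
    A=sum(np.eye(3)-np.outer(d,d) for o,d in rs); b=sum((np.eye(3)-np.outer(d,d))@o for o,d in rs)
    p=np.linalg.solve(A,b); return p,[np.linalg.norm(np.cross(p-o,d)) for o,d in rs]
def proj(c,P,fish=False):
    E=np.array(c["extrinsics"]); q=E[:3,:3].T@(np.array(P)-E[:3,3]); x,y,z=q[0],-q[1],-q[2]
    if fish:
        r=np.hypot(x,y); t=np.arctan2(r,z); x,y=x/r*t,y/r*t
    else: x,y=x/z,y/z
    return np.array([c["cx"]+c["fx"]*x,c["cy"]+c["fy"]*y])
E
python3 - <<'E'
import pickle,cv2,numpy as np
from h import *
d=pickle.load(open("v0.pkl","rb"))
def crop(n,u,v,w,h):
    return cv2.resize(d[n]["pixels"][v:v+h,u:u+w],(400,300),interpolation=cv2.INTER_CUBIC)
im=np.vstack([np.hstack([crop("scene",205,190,88,66),crop("scene",340,150,88,66)]),np.hstack([crop("side",325,155,80,60),crop("side",240,220,80,60)])])
cv2.imwrite("pics/c1.png",im)
s,t=d["scene"],d["side"]
# orange mask in both
for n,boxes in (("scene",[(205,190,85,65)]),("side",[(325,155,64,60)])):
    p=d[n]["pixels"]; hsv=cv2.cvtColor(p,cv2.COLOR_BGR2HSV); m=cv2.inRange(hsv,(3,120,50),(15,255,255))
    x,y,w,h=boxes[0]; k=np.zeros_like(m);k[y:y+h,x:x+w]=m[y:y+h,x:x+w]
    c=max(cv2.findContours(k,0,1)[0],key=cv2.contourArea); print(n,cv2.minAreaRect(c),cv2.approxPolyDP(c,3,True).tolist())
    if n=="scene":print("seat~",onz(s,*cv2.minAreaRect(c)[0],.067))
    b=cv2.inRange(hsv,(0,0,0),(180,255,45)); x,y,w,h=(370,155,30,30) if n=="scene" else (262,222,30,25)
    kk=b[y:y+h,x:x+w]; M=cv2.moments(kk,True); print("grip",M["m10"]/M["m00"]+x,M["m01"]/M["m00"]+y,M["m00"],onz(d[n],M["m10"]/M["m00"]+x,M["m01"]/M["m00"]+y,.118))
for u,v in((247,225),(378,190)):print(onz(s,u,v,.05))
E
```

```text
scene ((244.77328491210938, 217.28211975097656), (18.770519256591797, 61.832305908203125), 72.47442626953125) [[[272, 201]], [[216, 217]], [[218, 234]], [[276, 216]]]
seat~ [ 0.59643451 -0.18484579  0.067     ]
grip 382.3454545454546 172.29090909090908 55.0 [0.58306331 0.18163491 0.118     ]
side ((362.076904296875, 178.61538696289062), (16.086305618286133, 43.26661682128906), 56.3099365234375) [[[383, 171]], [[374, 170]], [[371, 164]], [[341, 186]], [[353, 194]]]
grip 275.54140127388536 236.0764331210191 157.0 [0.57130945 0.18373863 0.118     ]
[ 0.61002811 -0.18383802  0.05      ]
[0.59105393 0.17739862 0.05      ]
```

View pics/c1.png

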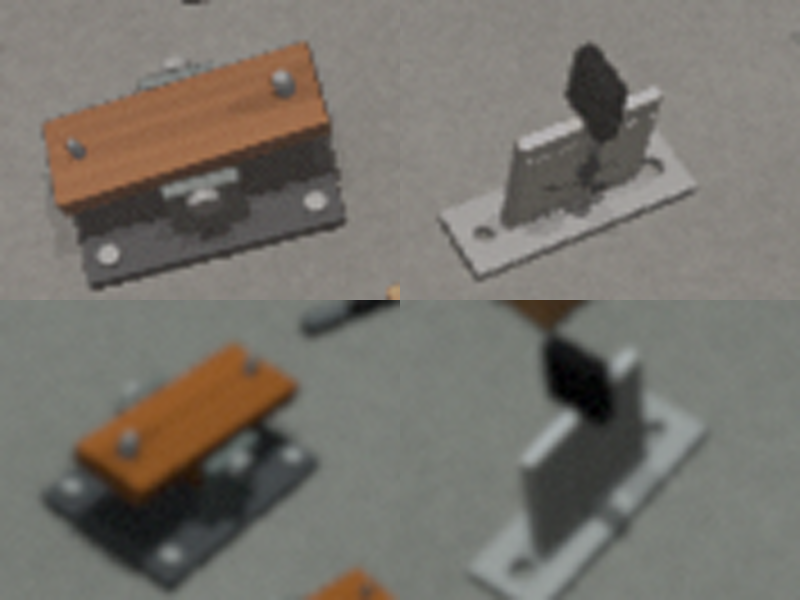

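Scene crop: the stand's thick pin is on the right (≈266.6,207.2) and the thin one on the left (220.8,221.9). The gauge shows its dial to +x, with the wide hole right (396,186) and the narrow hole left (359,201). Both therefore run the same way, roughly along +y.

```bash
python3 - <<'E'
import pickle
from h import *
from station import ctrl
d=pickle.load(open("v0.pkl","rb"));s,t=d["scene"],d["side"]
S=lambda u,v:(205+u*.22,190+v*.22); G=lambda u,v:(340+(u-400)*.22,150+v*.22)
S2=lambda u,v:(325+u*.2,155+(v-300)*.2); G2=lambda u,v:(240+(u-400)*.2,220+(v-300)*.2)
def pr(n,p,e): print(n,p.round(4),np.round(e,4))
P={}
for n,a,b in (("wide hole",G(655,162),G2(650,428)),("narrow hole",G(485,232),G2(520,567)),("grip mid",G(597,90),G2(580,380)),
  ("thick pin top",S(281,72),S2(126,432)),("thin pin top",S(72,142),S2(251,360))):
    P[n],e=tri(ray(s,*a),ray(t,*b));pr(n,P[n],e)
for n,a,z in(("wh",G(655,162),.008),("nh",G(485,232),.008),("g r corner",G(697,185),0.008),("g l",G(478,275),.008),("foot l",S(93,283),.01),("foot r",S(345,215),.01)):
    P[n]=onz(s,*a,z);print(n,P[n].round(4))
y=lambda a,b:np.degrees(np.arctan2(*( (a-b)[:2]*[-1,1])))
print("yaw gauge",y(P["wh"],P["nh"]),y(P["g r corner"],P["g l"]),"stand",y(P["thick pin top"],P["thin pin top"]),y(P["foot r"],P["foot l"]))
E
```

```text
wide hole [0.575  0.1884 0.0688] [0.0426 0.0426]
narrow hole [ 0.5759  0.1825 -0.0501] [0.0433 0.0433]
grip mid [0.5733 0.1848 0.1166] [0.0033 0.0033]
thick pin top [ 0.5909 -0.126   0.0909] [0.0016 0.0016]
thin pin top [ 0.5933 -0.2459  0.0693] [0.0014 0.0014]
wh [0.5641 0.2487 0.008 ]
nh [0.5874 0.128  0.008 ]
g r corner [0.5872 0.2677 0.008 ]
g l [0.6157 0.1143 0.008 ]
foot l [ 0.6519 -0.2519  0.01  ]
foot r [ 0.6453 -0.1058  0.01  ]
yaw gauge 10.917607859513513 10.547679980756243 stand 1.1505673723215397 2.580316940369114
```

Heights agree with the text: grip 0.117 m, pin tops about 0.08 m and 0.122 m apart. I go first to a wrist look over the stand, then on to the gauge.

```bash
cat > snap.py <<'E'
import sys,pickle,cv2
from station import ctrl,eyes
for n in sys.argv[2:]:
    c=eyes.camera(n); pickle.dump(c,open(f"{sys.argv[1]}_{n}.pkl","wb")); cv2.imwrite(f"pics/{sys.argv[1]}_{n}.png",c["pixels"])
E
echo '[[[0, 0, 0], [0, 0, 0.138]], [[0.043, -0.0255, -0.002], [0, 0, 0]], [[0.043, -0.0255, -0.002], [0, 0, 0]], [[0.043, -0.0255, -0.002], [0, 0, 0]], [[0.043, -0.0255, -0.002], [0, 0, 0]], [[0.043, -0.0255, -0.002], [0, 0, 0]], [[0.043, -0.0255, -0.002], [0, 0, 0]], [[0.043, -0.0255, -0.002], [0, 0, 0]], [[0.043, -0.0255, -0.002], [0, 0, 0]], [[0.043, -0.0255, -0.002], [0, 0, 0]]]' > mv.in && python3 -m crank mv.in 0.094
echo '[[[0, 0, 0], [0, 0, 0]], [[0, 0, 0], [0, 0, 0]]]' > mv.in && python3 -m crank mv.in
python3 snap.py a wrist
```

```text
time_s: 1.15
ee_pos: [0.5144, -0.2218, 0.2454]
eef_rot: [-3.142, 0.0, 0.188]
force: [-0.1, -1.7, -0.2]
grip_width: 0.0939
grip_force: 0.0
time_s: 1.35
ee_pos: [0.5134, -0.2229, 0.2449]
eef_rot: [-3.141, 0.001, 0.19]
force: [-1.2, -0.4, -0.3]
grip_width: 0.094
grip_force: 0.0
```

View pics/a_wrist.png

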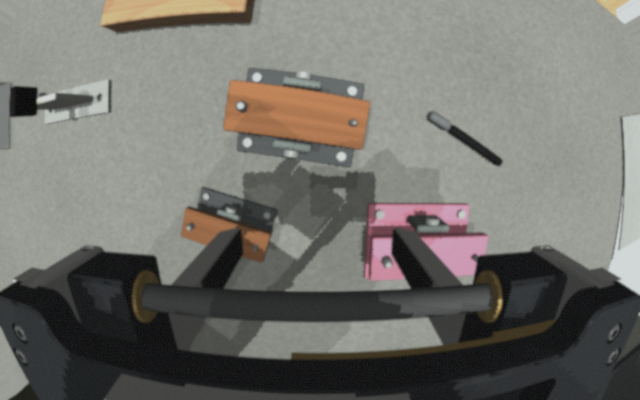

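Wrist picture: thick pin top at (241,105), thin at (353,122); gauge on the left with its grip at (22,100), marker at (465,137), pink stand at (425,240). Next I take a second place for triangulation on the way to the gauge.

```bash
echo '[[[0.0134, -0.039, 0], [0, 0, 0]], [[0.0134, -0.039, 0], [0, 0, 0]], [[0.0134, -0.039, 0], [0, 0, 0]], [[0, 0, 0], [0, 0, 0]], [[0, 0, 0], [0, 0, 0]]]' > mv.in && python3 -m crank mv.in >/dev/null
python3 snap.py b wrist
echo '[[[0.0134, -0.039, 0.003], [0, 0, 0]], [[0.0134, -0.039, 0.003], [0, 0, 0]], [[0.0134, -0.039, 0.003], [0, 0, 0]], [[0.0134, -0.039, 0.003], [0, 0, 0]], [[0.0134, -0.039, 0.003], [0, 0, 0]], [[0.0134, -0.039, 0.003], [0, 0, 0]], [[0.0134, -0.039, 0.003], [0, 0, 0]], [[0, 0, 0], [0, 0, 0]], [[0, 0, 0], [0, 0, 0]]]' > mv.in && python3 -m crank mv.in
python3 snap.py c wrist
python3 - <<'E'
import pickle
from h import *
a,b,c=[pickle.load(open(f"{n}_wrist.pkl","rb")) for n in "abc"]
im=[]
for k,P in((b,(.592,-.186,.07)),(c,(.574,.186,.08))):
    u,v=proj(k,P,True);print(u,v)
    x=int(np.clip(u-100,0,440));y=int(np.clip(v-75,0,250));print(x,y)
    im.append(cv2.resize(k["pixels"][y:y+150,x:x+200],(400,300),interpolation=cv2.INTER_CUBIC))
im.append(cv2.resize(a["pixels"][40:190,200:400],(400,300),interpolation=cv2.INTER_CUBIC))
im.append(cv2.resize(c["pixels"],(400,300)))
cv2.imwrite("pics/c2.png",np.vstack([np.hstack(im[:2]),np.hstack(im[2:])]))
E
```

```text
time_s: 2.85
ee_pos: [0.5723, 0.1834, 0.224]
eef_rot: [3.141, 0.001, 0.187]
force: [0.2, -0.9, 0.8]
grip_width: 0.094
grip_force: 0.0
402.19648374614275 153.7282730099451
302 78
314.4267037635044 197.56821498904063
214 122
```

View pics/c2.png

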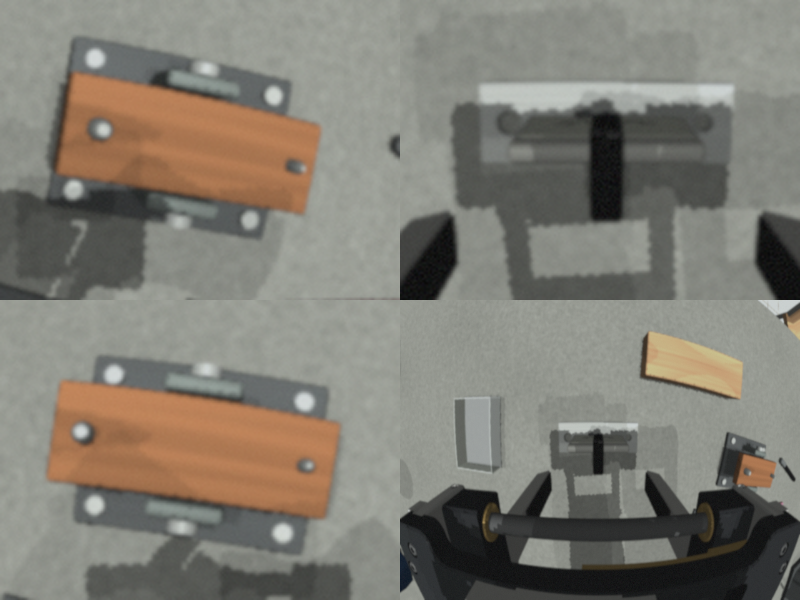

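Crop picture: gauge (from c) sits centred between the fingers, plate front edge at full-image v≈163.5, u 253.5–380.5, grip at u≈317. In b: pin tops at (353,141.5) and (452.5,161.5); in a: (241,106) and (354,122.5); foot bolts are clear in both.

```bash
python3 - <<'E'
import pickle
from h import *
a,b,c=[pickle.load(open(f"{n}_wrist.pkl","rb")) for n in "abc"]; d=pickle.load(open("v0.pkl","rb"))
A=lambda u,v:ray(a,200+u/2,40+(v-300)/2,True); B=lambda u,v:ray(b,302+u/2,78+v/2,True)
s=d["scene"]; S=lambda u,v:ray(s,205+u*.22,190+v*.22)
bl=[]
for n,p,q in(("thick",(82,431),(102,127)),("thin",(308,465),(301,167)),("b1",(113,374),(95,58)),("b2",(304,401),(274,95)),("b3",(95,505),(74,189)),("b4",(283,533),(250,219))):
    P,e=tri(A(*p),B(*q)); print(n,P.round(4),np.round(e,4)); bl.append(P)
bl=np.array(bl)
print("bolt centre",bl[2:].mean(0))
for i,j in((2,3),(4,5),(0,1)): v=bl[i]-bl[j]; print("yaw",np.arctan2(-v[0],v[1]),"len",np.linalg.norm(v),"tilt",np.arctan2(v[2],np.hypot(v[0],v[1])))
for i,j in((2,4),(3,5)): v=bl[i]-bl[j]; print("yaw x",np.arctan2(v[1],v[0]))
L=onz(c,253.5,163.5,.008,True);R=onz(c,380.5,163.5,.008,True);print("plate edge",L,R,np.linalg.norm(L-R),"yaw",np.arctan2(-(L-R)[0],(L-R)[1]))
y=np.arctan2(-(L-R)[0],(L-R)[1]); m=(L+R)/2-.025*np.array([np.cos(y),np.sin(y),0]);print("gauge centre",m)
t=d["side"]
G=lambda u,v:ray(s,340+(u-400)*.22,150+v*.22)
print("grip",tri(G(597,90),ray(t,276,236),))
for z in(.139,):print("top front/back",onz(c,317,178,z,True),onz(c,317,231,z,True))
E
```

```text
thick [ 0.5934 -0.1278  0.0836] [0.0004 0.0004]
thin [ 0.5969 -0.247   0.0727] [0.0002 0.0002]
b1 [ 0.6344 -0.1234  0.0167] [0.0001 0.0001]
b2 [ 0.6384 -0.2431  0.0172] [0.0001 0.0001]
b3 [ 0.5507 -0.1267  0.015 ] [0.0002 0.0002]
b4 [ 0.5547 -0.2466  0.015 ] [0.0002 0.0002]
bolt centre [ 0.59456407 -0.18497006  0.01598311]
yaw 0.03367257348418832 len 0.11974126328134282 tilt -0.004115081843337316
yaw 0.03268701177738918 len 0.11994144839644962 tilt -0.00042105039451860823
yaw 0.02874012448614416 len 0.11969809154464647 tilt 0.09192444356430454
yaw x 0.03920111749413877
yaw x 0.04159187634737358
plate edge [0.58656319 0.26474602 0.008     ] [0.61544674 0.11181422 0.008     ] 0.15563545551786934 yaw 0.1866668083658074
gauge centre [0.57643926 0.1836405  0.008     ]
grip (array([0.57328121, 0.18482357, 0.11662641]), [np.float64(0.0032736701292294243), np.float64(0.0032736701292293085)])
top front/back [0.60286081 0.18899647 0.139     ] [0.55956684 0.18080594 0.139     ]
```

Everything checks out: bolts 0.12 m apart, axle at (0.5946,-0.185) with yaw 0.034, pin-top heights plausible, plate length 0.1556 m, gauge yaw 0.187. Now grasp.

```bash
echo '[[[0.004, 0.0005, 0.03], [0, 0, 0]], [[0, 0, 0.035], [0, 0, 0]], [[0, 0, 0.025], [0, 0, 0]], [[0, 0, 0.013], [0, 0, 0]], [[0, 0, 0], [0, 0, 0]], [[0, 0, 0], [0, 0, 0]]]' > mv.in && python3 -m crank mv.in 
echo '[[[0, 0, 0], [0, 0, 0]], [[0, 0, 0], [0, 0, 0]], [[0, 0, 0], [0, 0, 0]], [[0, 0, 0], [0, 0, 0]], [[0, 0, 0], [0, 0, 0]], [[0, 0, 0], [0, 0, 0]], [[0, 0, 0], [0, 0, 0]], [[0, 0, 0], [0, 0, 0]]]' > mv.in && python3 -m crank mv.in 0 40
```

```text
time_s: 3.5
ee_pos: [0.5767, 0.1842, 0.1228]
eef_rot: [-3.142, -0.002, 0.187]
force: [1.0, -0.9, 1.0]
grip_width: 0.094
grip_force: 0.0
time_s: 4.3
ee_pos: [0.576, 0.1849, 0.1214]
eef_rot: [3.142, 0.0, 0.188]
force: [-1.1, -0.2, 0.0]
grip_width: 0.0332
grip_force: 0.0
```

```bash
echo '[[[0, 0, 0], [0, 0, 0]], [[0, 0, 0], [0, 0, 0]], [[0, 0, 0], [0, 0, 0]], [[0, 0, 0], [0, 0, 0]], [[0, 0, 0], [0, 0, 0]], [[0, 0, 0], [0, 0, 0]], [[0, 0, 0], [0, 0, 0]]]' > mv.in && python3 -m crank mv.in
echo '[[[0, 0, -0.03], [0, 0, 0]], [[0, 0, -0.045], [0, 0, 0]], [[0, 0, -0.045], [0, 0, 0]], [[0, 0, 0], [0, 0, 0]], [[0, 0, 0], [0, 0, 0]], [[0, 0, 0], [0, 0, 0]]]' > mv.in && python3 -m crank mv.in
python3 snap.py e wrist side
```

```text
time_s: 5.0
ee_pos: [0.5759, 0.1849, 0.1212]
eef_rot: [-3.142, 0.0, 0.188]
force: [-1.5, -0.0, -3.1]
grip_width: 0.0138
grip_force: 40.0
time_s: 5.6
ee_pos: [0.5754, 0.1848, 0.2394]
eef_rot: [3.142, 0.003, 0.188]
force: [-0.0, 0.1, -4.7]
grip_width: 0.0139
grip_force: 40.0
```

View pics/e_wrist.png

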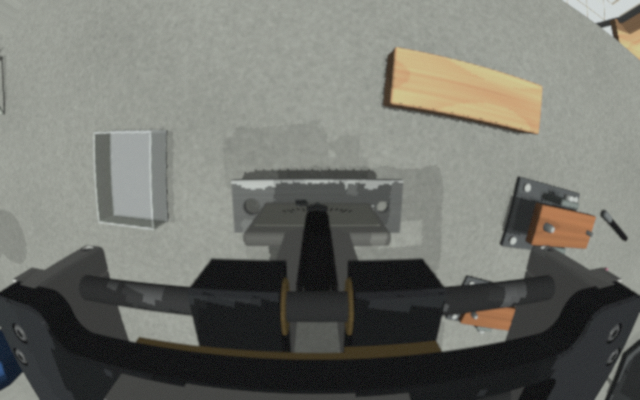

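The gauge hangs in the grip: plate front edge from (232,181) to (403,181), holes at (251,205) and (380,204). From this I work out its place in the tool and the moves to the stand.

```bash
cat > plan.py <<'E'
from h import *
from scipy.spatial.transform import Rotation as R
import sys,json
from station import ctrl
AX=np.array([.5946,-.1850,.055]); YAW=.034
def target(phi,h,off,ycor=0,xcor=0):
    Rs=R.from_euler("z",YAW).as_matrix()@R.from_euler("x",phi).as_matrix()
    g=AX+Rs@np.array([xcor,ycor,.012+h]); Rt=Rs@np.diag([1,-1,-1.])
    return g-Rt@np.array(off),Rt      # off = gauge origin in tool frame
def delta(phi,h,off,**k):
    o=ctrl.get_obs(); Rc=R.from_euler("xyz",o["eef_rot"]).as_matrix(); p,Rt=target(phi,h,off,**k)
    print("now",o["time_s"],o["ee_pos"].round(4),o["eef_rot"].round(4),"target",p.round(4))
    print("d in tool now",(Rc.T@(p-o["ee_pos"])).round(4),"d in tool end",(Rt.T@(p-o["ee_pos"])).round(4),"rotvec",R.from_matrix(Rc.T@Rt).as_rotvec().round(4))
E
python3 - <<'E'
import pickle
from plan import *
c=pickle.load(open("e_wrist.pkl","rb")); o=ctrl.get_obs()
p=c["pixels"]; 
# front upper edge refine: brightness profile
g=cv2.cvtColor(p,cv2.COLOR_BGR2GRAY); print(g[172:200,245],g[172:200,390]); print(g[190,225:240],g[190,397:410])
Rc=R.from_euler("xyz",o["eef_rot"]).as_matrix()
for z,pts in((.126,((251,205),(380,204))),(.126,((232,188),(403,188))),(.1184,((232,181),(403,181)))):
    q=[Rc.T@(onz(c,*u,z,True)-o["ee_pos"]) for u in pts]; print(z,np.round(q,4),"len",np.linalg.norm(q[0]-q[1]))
for u in((245,105),(0,0)):pass
delta(.12,.05,(0,0,.121)); delta(.12,.02,(0,0,.121)); delta(.12,.0,(0,0,.121))
E
```

```text
[110  97  92  89  85  84  85 106 144 175 187 190 193 191 190 176 149 123
 113 113 111 110 108 109 111 111 109 104] [137 140 136 134 134 130 120 110 129 154 162 160 140 112  90  88  85  86
  88  88  93  92  89  95  96  95  91  90]
[161 159 158 157 157 150 137 125 115 111 111 113 112 113 110] [102 102 101 102 106 119 129 136 138 138 137 136 135]
0.126 [[ 0.002  -0.0602  0.1135]
 [ 0.0029  0.0576  0.1135]] len 0.1177618733830412
0.126 [[ 0.018  -0.0773  0.1135]
 [ 0.0179  0.0786  0.1135]] len 0.15591716192369096
0.1184 [[ 0.0232 -0.0791  0.1211]
 [ 0.0231  0.0805  0.1211]] len 0.15955608790640902
now 5.7 [0.5755 0.1848 0.2395] [3.1414e+00 3.1000e-03 1.8780e-01] target [ 0.5953 -0.2069  0.2367]
d in tool now [-0.0537  0.3885  0.0031] d in tool end [ 0.0065  0.3896 -0.0441] rotvec [0.1202 0.0123 0.1534]
now 5.7 [0.5755 0.1848 0.2395] [3.1414e+00 3.1000e-03 1.8780e-01] target [ 0.5952 -0.2033  0.2069]
d in tool now [-0.053   0.3849  0.0329] d in tool end [ 0.0065  0.3896 -0.0141] rotvec [0.1202 0.0123 0.1534]
now 5.7 [0.5755 0.1848 0.2395] [3.1414e+00 3.1000e-03 1.8780e-01] target [ 0.5951 -0.2009  0.187 ]
d in tool now [-0.0526  0.3825  0.0527] d in tool end [0.0065 0.3896 0.0059] rotvec [0.1202 0.0123 0.1534]
```

```bash
python3 - <<'E'
import cv2
p=cv2.imread("pics/e_wrist.png")[165:255,220:415]
cv2.imwrite("pics/c3.png",cv2.convertScaleAbs(cv2.resize(p,(780,360),interpolation=cv2.INTER_CUBIC),alpha=1.3))
E
```

```text
(no output)
```

View pics/c3.png

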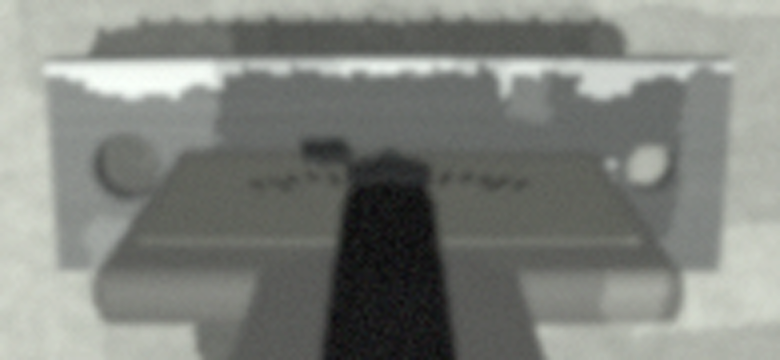

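Crop: plate top front edge at v≈180.5 (u 231–403), rear corners at (235,232) and (400,232), wide hole at (252.2,205.8), narrow at (382.2,206.2). The ragged bright band is only shadow; the mark tab is at (302,202), on the gauge's +y side.

```bash
python3 - <<'E'
import pickle
from plan import *
c=pickle.load(open("e_wrist.pkl","rb")); o=ctrl.get_obs()
Rc=R.from_euler("xyz",o["eef_rot"]).as_matrix()
for n,pts in(("holes",((252.25,205.75),(382.25,206.2))),("front",((231.25,180.5),(403.25,180.5))),("rear",((235,232),(400,232)))):
    q=[Rc.T@(onz(c,*u,.126,True)-o["ee_pos"]) for u in pts]; print(n,np.round(q,4),"mid",np.mean(q,0).round(4),"len",np.linalg.norm(q[0]-q[1]))
E
```

```text
holes [[ 0.0013 -0.059   0.1135]
 [ 0.0008  0.0598  0.1135]] mid [0.0011 0.0004 0.1135] len 0.11884157055571185
front [[ 0.0249 -0.0776  0.1135]
 [ 0.0248  0.0785  0.1135]] mid [0.0249 0.0004 0.1135] len 0.15609939826803734
rear [[-0.0243 -0.0773  0.1136]
 [-0.0244  0.0787  0.1136]] mid [-0.0243  0.0007  0.1136] len 0.15597646921576347
```

```bash
echo '[[[0, 0, -0.01], [0.06, 0.006, 0.077]], [[0, 0, -0.01], [0.06, 0.006, 0.077]], [[0.0008, 0.0485, -0.003], [0, 0, 0]], [[0.0008, 0.0485, -0.003], [0, 0, 0]], [[0.0008, 0.0485, -0.003], [0, 0, 0]], [[0.0008, 0.0485, -0.003], [0, 0, 0]], [[0.0008, 0.0485, -0.003], [0, 0, 0]], [[0.0008, 0.0485, -0.003], [0, 0, 0]], [[0.0008, 0.0485, -0.003], [0, 0, 0]], [[0.0008, 0.0485, -0.003], [0, 0, 0]]]' > mv.in && python3 -m crank mv.in
echo '[[[0, 0, 0], [0, 0, 0]], [[0, 0, 0], [0, 0, 0]], [[0, 0, 0], [0, 0, 0]], [[0, 0, 0], [0, 0, 0]]]' > mv.in && python3 -m crank mv.in
python3 -c "
from plan import *
delta(.12,.02,(.0005,.0005,.121))"
```

```text
time_s: 6.7
ee_pos: [0.595, -0.2053, 0.2373]
eef_rot: [-3.02, -0.001, 0.033]
force: [0.0, 0.7, -4.2]
grip_width: 0.0138
grip_force: 40.0
time_s: 7.1
ee_pos: [0.5956, -0.2022, 0.2385]
eef_rot: [-3.021, -0.003, 0.035]
force: [1.2, -0.7, -4.8]
grip_width: 0.0137
grip_force: 40.0
now 7.1 [ 0.5956 -0.2022  0.2385] [-3.021e+00 -2.500e-03  3.490e-02] target [ 0.5947 -0.2028  0.207 ]
d in tool now [-0.001   0.0044  0.0313] d in tool end [-0.0009  0.0044  0.0313] rotvec [-0.0006 -0.0024  0.0012]
```

Descend to 2 cm above the seat and check.

```bash
echo '[[[-0.0005, 0.0022, 0.016], [0, -0.0024, 0]], [[-0.0005, 0.0022, 0.015], [0, 0, 0]], [[0, 0, 0], [0, 0, 0]], [[0, 0, 0], [0, 0, 0]], [[0, 0, 0], [0, 0, 0]]]' > mv.in && python3 -m crank mv.in
python3 snap.py f wrist scene side
python3 - <<'E'
from plan import *
delta(.12,.0,(.0005,.0005,.121))
a=cv2.imread("pics/f_wrist.png")[150:250,210:430]; b=cv2.imread("pics/f_scene.png")[150:260,200:310];c=cv2.imread("pics/f_side.png")[120:210,310:410]
a=cv2.resize(a,(660,300),interpolation=cv2.INTER_CUBIC);b=cv2.resize(b,(300,300),interpolation=cv2.INTER_CUBIC);c=cv2.resize(c,(333,300),interpolation=cv2.INTER_CUBIC)
im=np.zeros((600,660,3),np.uint8);im[:300]=a;im[300:,:300]=b;im[300:,305:638]=c;cv2.imwrite("pics/c4.png",im)
E
```

```text
time_s: 7.6
ee_pos: [0.5948, -0.2039, 0.208]
eef_rot: [-3.022, -0.001, 0.034]
force: [0.4, -0.7, -3.9]
grip_width: 0.0138
grip_force: 40.0
now 7.75 [ 0.5947 -0.2041  0.2079] [-3.0216e+00 -1.2000e-03  3.3800e-02] target [ 0.5946 -0.2004  0.1871]
d in tool now [-0.     -0.0011  0.0211] d in tool end [ 0.     -0.0011  0.0211] rotvec [-0.     -0.0012 -0.0001]
```

View pics/c4.png

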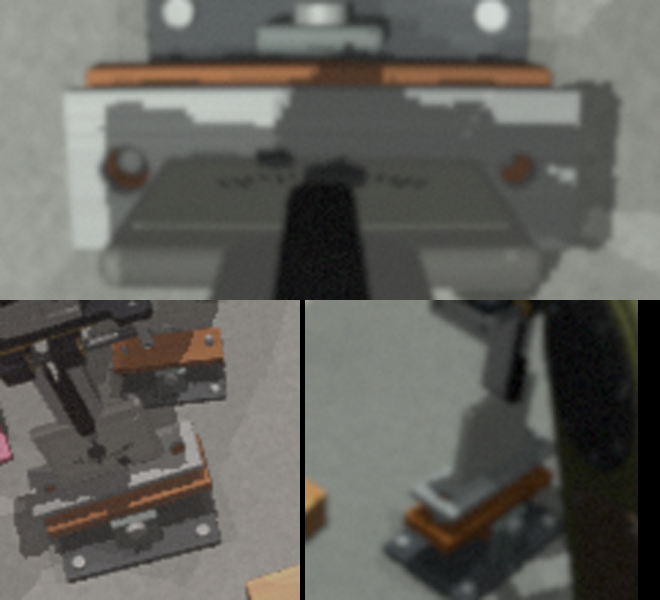

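The picture shows the thick pin inside the wide hole (around crop (125,160)) with the plate parallel to the block top; alignment is good. Lower it.

```bash
echo '[[[0, -0.001, 0.005], [0, 0, 0]], [[0, 0, 0.004], [0, 0, 0]], [[0, 0, 0.003], [0, 0, 0]], [[0, 0, 0], [0, 0, 0]], [[0, 0, 0], [0, 0, 0]]]' > mv.in && python3 -m crank mv.in
echo '[[[0, 0, 0.003], [0, 0, 0]], [[0, 0, 0.003], [0, 0, 0]], [[0, 0, 0.002], [0, 0, 0]], [[0, 0, 0], [0, 0, 0]], [[0, 0, 0], [0, 0, 0]]]' > mv.in && python3 -m crank mv.in
python3 -c "
from plan import *
delta(.12,.0,(.0005,.0005,.121))
print(ctrl.get_obs()['moment'])"
```

```text
time_s: 8.25
ee_pos: [0.5945, -0.2016, 0.1955]
eef_rot: [-3.021, -0.0, 0.034]
force: [-0.0, -0.1, -4.7]
grip_width: 0.0138
grip_force: 40.0
time_s: 8.75
ee_pos: [0.5945, -0.2006, 0.1876]
eef_rot: [-3.021, -0.0, 0.034]
force: [1.0, -0.0, -4.0]
grip_width: 0.0139
grip_force: 40.0
now 8.75 [ 0.5945 -0.2006  0.1876] [-3.0211e+00 -3.0000e-04  3.3800e-02] target [ 0.5946 -0.2004  0.1871]
d in tool now [ 0.0002 -0.0001  0.0005] d in tool end [ 0.0002 -0.0001  0.0005] rotvec [-0.0005 -0.0003 -0.0002]
[-0.14487173  0.05883272  0.03974969]
```

No resistance so far; press on until contact.

```bash
for i in 1 2; do echo '[[[0, 0, 0.0015], [0, 0, 0]], [[0, 0, 0.0005], [0, 0, 0]], [[0, 0, 0], [0, 0, 0]], [[0, 0, 0], [0, 0, 0]], [[0, 0, 0], [0, 0, 0]]]' > mv.in && python3 -m crank mv.in | grep -E 'ee|rot|force:'; done
```

```text
ee_pos: [0.5946, -0.2006, 0.1871]
eef_rot: [-3.022, -0.002, 0.034]
force: [-1.9, 0.4, 6.9]
grip_force: 40.0
ee_pos: [0.5947, -0.2006, 0.187]
eef_rot: [-3.023, -0.003, 0.034]
force: [-9.0, 0.4, 20.3]
grip_force: 40.0
```

Seated: contact comes at exactly the expected height (TCP z 0.187). I ease off the push, then measure the mark and pointer angles from the wrist image by casting rays on the dial plane.

```bash
echo '[[[0, 0, -0.0015], [0, 0, 0]], [[0, 0, 0], [0, 0, 0]], [[0, 0, 0], [0, 0, 0]], [[0, 0, 0], [0, 0, 0]], [[0, 0, 0], [0, 0, 0]]]' > mv.in && python3 -m crank mv.in
python3 snap.py g wrist scene
cat > dial.py <<'E'
from plan import *
import pickle
OFF=np.array([.0005,.0005,.121])
def dial(c,px,o=None,plane=.009,fish=True):
    o=o or ctrl.get_obs(); Rt=R.from_euler("xyz",o["eef_rot"]).as_matrix(); Rg=Rt@np.diag([1,-1,-1.])
    g=o["ee_pos"]+Rt@OFF; p0,d=ray(c,*px,fish); p0=Rg.T@(p0-g); d=Rg.T@d
    q=p0+d*(plane-p0[0])/d[0]; return q,np.arctan2(q[1],.08-q[2]),np.hypot(q[1],.08-q[2])
def face(c,fish,w=160):  # rectified view of dial plane y -60..60, z 0..95 at 5 px/mm
    o=ctrl.get_obs(); Rt=R.from_euler("xyz",o["eef_rot"]).as_matrix(); Rg=Rt@np.diag([1,-1,-1.]); g=o["ee_pos"]+Rt@OFF
    m=np.array([[proj(c,g+Rg@np.array([.009,y,z]),fish) for y in np.arange(-.05,.05,.00025)] for z in np.arange(.09,0,-.00025)],np.float32)
    return cv2.remap(c["pixels"],m,None,cv2.INTER_CUBIC)
E
python3 - <<'E'
from dial import *
g=pickle.load(open("g_wrist.pkl","rb")); s=pickle.load(open("g_scene.pkl","rb"))
cv2.imwrite("pics/c5.png",np.hstack([cv2.convertScaleAbs(face(g,True),alpha=1.6),cv2.convertScaleAbs(face(s,False),alpha=1.6)]))
E
```

```text
time_s: 10.25
ee_pos: [0.5947, -0.2006, 0.1871]
eef_rot: [-3.022, -0.002, 0.034]
force: [-4.7, 0.2, 11.2]
grip_width: 0.014
grip_force: 40.0
```

View pics/c5.png

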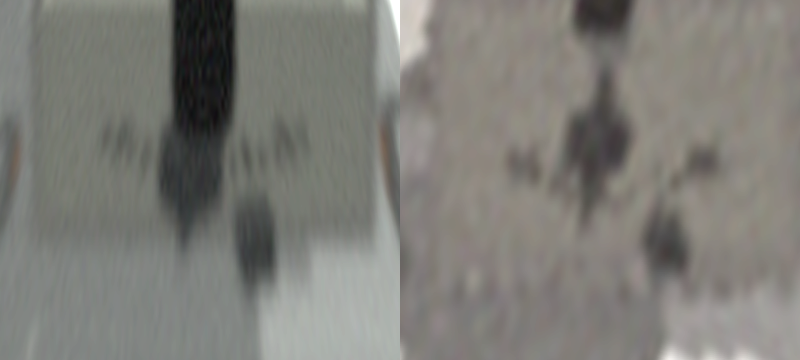

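Rectified dial (4 px/mm): pointer tip about 184 and mark about 255 in the wrist half; 588 and 668 in the scene half. With the pointer known to read -0.12 that puts the mark at 0.21–0.25. I rock to stud ≈ -0.23 about the axle.

```bash
echo '[[[0, -0.00465, 0.00008], [-0.035, 0, 0]], [[0, -0.00465, 0.00008], [-0.035, 0, 0]], [[0, -0.00465, 0.00008], [-0.035, 0, 0]], [[0, -0.00465, 0.00008], [-0.035, 0, 0]], [[0, -0.00465, 0.00008], [-0.035, 0, 0]]]' > mv.in && python3 -m crank mv.in
echo '[[[0, -0.00465, 0.00008], [-0.035, 0, 0]], [[0, -0.00465, 0.00008], [-0.035, 0, 0]], [[0, -0.00465, 0.00008], [-0.035, 0, 0]], [[0, -0.00465, 0.00008], [-0.035, 0, 0]], [[0, -0.00465, 0.00008], [-0.035, 0, 0]], [[0, 0, 0], [0, 0, 0]], [[0, 0, 0], [0, 0, 0]], [[0, 0, 0], [0, 0, 0]], [[0, 0, 0], [0, 0, 0]], [[0, 0, 0], [0, 0, 0]]]' > mv.in && python3 -m crank mv.in
echo '[[[0, 0, 0], [0, 0, 0]], [[0, 0, 0], [0, 0, 0]], [[0, 0, 0], [0, 0, 0]], [[0, 0, 0], [0, 0, 0]], [[0, 0, 0], [0, 0, 0]]]' > mv.in && python3 -m crank mv.in >/dev/null
python3 snap.py i wrist scene
python3 - <<'E'
from dial import *
delta(-.23,0,OFF)
g=pickle.load(open("i_wrist.pkl","rb")); s=pickle.load(open("i_scene.pkl","rb"))
cv2.imwrite("pics/c6.png",np.vstack([np.hstack([cv2.convertScaleAbs(face(g,True),alpha=1.6),cv2.convertScaleAbs(face(s,False),alpha=1.6)]),cv2.resize(g["pixels"][160:250,210:410],(800,240))*1]))
E
```

```text
time_s: 10.85
ee_pos: [0.5939, -0.1773, 0.1879]
eef_rot: [3.085, -0.002, 0.034]
force: [-4.4, -1.1, 10.1]
grip_width: 0.0139
grip_force: 40.0
time_s: 11.85
ee_pos: [0.5933, -0.1543, 0.1846]
eef_rot: [2.911, -0.003, 0.034]
force: [-3.5, 0.6, 11.5]
grip_width: 0.0138
grip_force: 40.0
now 12.45 [ 0.5933 -0.1543  0.1846] [ 2.9113e+00 -2.7000e-03  3.3600e-02] target [ 0.5931 -0.1542  0.1844]
d in tool now [-0.0002 -0.0001  0.0002] d in tool end [-0.0002 -0.0001  0.0002] rotvec [ 0.0003 -0.0025 -0.001 ]
```

View pics/c6.png

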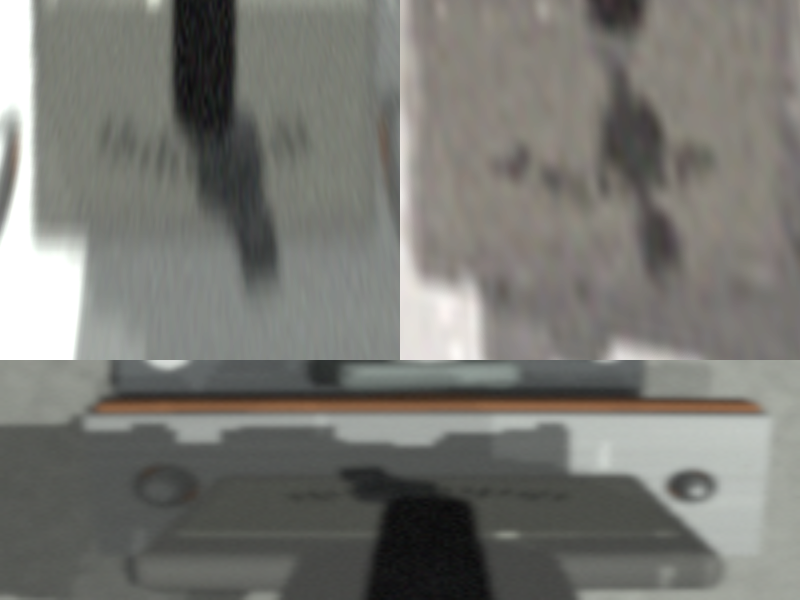

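The pointer tip and mark now line up end to end in both views: the tip meets the mark's inner end at about (242,197) in the wrist half and (650,202) in the scene half. Both pins show in their holes, and the TCP lies within 0.3 mm of the fully seated pose. Handing in.

```bash
python3 -c "
from station import ctrl
o=ctrl.get_obs();print(o['time_s'],o['force'],o['grip_force'],abs(o['joint_vel']).max());print(ctrl.hand_in())"
```

```text
12.45 [-3.6986187   0.66033205 11.35581812] 40.0113719701767 0.001432467262665878
the job is handed in; nothing more can be done
None
```

I handed the job in at 12.45 s with the gauge seated over both pins, the pointer lined up with the mark tab in two camera views, and the gripper still holding it at 40 N; no verdict was returned.

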